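# Slide a freshly glazed vase into its drying bay and shut the bar

### The arm

A 7-joint arm with a two-finger parallel gripper is mounted at the origin on the work surface. World frame = base frame: x ahead of the robot, y to its left, z up, the work surface at z = 0. Lengths are in m, angles in rad, forces in N, time in s.
With the tool pointing down it reaches from about 0.35 to 0.9 m from the base axis. Payload 8.1 kg.
Tool frame: the origin (TCP) lies at the very end of the fingers, on their centre line; the grasp point (between the pads) lies 19 mm behind it (env.grip_depth is the distance from the TCP to the grasp point, in m); z points along the fingers, y is the line along which they close (so a half turn about z gives the same grasp; the last joint's range is limited). The gripper opens to 92 mm and grips with 3 to 60 N. Pads are 19 mm wide; open, the fingers measure 130 mm over their backs; the gripper's body (75 mm by 190 mm) begins 47 mm behind the grasp point.
Start: joints at [1.029, 0.434, 0.025, 1.573, -0.012, 1.134, -0.075], TCP at [0.266, -0.566, 0.227] pointing down, gripper open.
Joint ranges: [-2.62, 2.62], [-0.44, 2.09], [-1.27, 1.32], [0.08, 2.57], [-1.32, 4.46], [0.12, 2], [-2.74, 2.74]. Speed limits (rad/s): [2.22, 2.22, 3.01, 3.01, 3.14, 3.14, 3.14].

### API

Orientations are given as [roll, pitch, yaw] about the fixed x, y, z axes, in that order (R = Rz(yaw) Ry(pitch) Rx(roll)).
In Python, from rig import observe, viewer, env gives the robot as it stands. The module is installed in compiled form; this text tells all that it offers.
- The arm moves only by the tool play_rows, never from a script. Its argument "increments" is a list of rows, each a list of 3 entries, a list of its own where there are three numbers: the closure in counts, from 0 (fully open) to 255 (shut), then the shift along the world's x, y, z in m, then the turn about the world's z in degrees. A call has 1 to 12 rows; each row is the pose to reach, as a shift and turn from the pose commanded when the call began; what a row does not reach only later rows make up. A row lasts 1/8 s, in which the tool goes at most 62.5 mm and 10.7 degrees, less where a joint would pass 70% of its speed; a pose out of reach is approached as far as the arm can. A call with a gripper value outside its range is refused whole. The fingers move at their own pace and stop on an object; "squeeze" is the grip in N (left out, the last holds). Time passes only in rows, so rows that repeat a pose let the fingers close. It gives the time, the measured TCP pose, the force, the opening and the grip force at its end, in the units of the state.
- observe(): the state, without advancing time (a new reading comes with each control period).
- viewer.get_image(name): name is "scene" or "top"; returns (picture, depth): 400x640x3 uint8, blue, green, red; 400x640 float32, m along the optical axis (not along the pixel's ray), 0 where there is no reading.
- viewer.camera_info(name): a dict with "fx", "fy", "cx", "cy" (pixels), "R" (3x3) and "t" (3): a world point X has camera coordinates R X + t. Camera axes: x right, y down, z forward; pixel columns grow to the right and rows downward; lengths in m; the calibration is good to about 2 mm. A picture is of the moment at which its call begins. camera_info takes no time and is no camera call.
- env.sign_off(): hands the job in; it is judged then, once.
The state is a dict: "t": time; "q": joint angles; "dq": joint speeds; "joint_efforts": joint torques, N m; "position": TCP position; "tool_rot": TCP orientation; "contact_force": force on the tool from outside, world axes, zero at the start; "wrist_torque": the same for the moment, N m; "gripper_width": opening from 0.0 (shut) to 1.0 (fully open); "grip_force": force on a finger pad.
Only numpy, scipy, OpenCV 4.12 (cv2) and the standard library are available. Lean on these libraries where they do the work, as an engineer would, in place of code of your own. Each camera call takes 0.05 s, during which the arm holds its last target. There are 200 camera calls.

### The job

Swing the bar of the drying bay open, slide the tall white glazed vase along the table until it stands fully inside the bay's three battens, then swing the bar fully shut behind it. The glaze is wet: touch the vase only on its bare clay foot, push it low and gently so that it never leaves the table or tips, and leave the other pots and vessels alone.

Things in the scene. Friction and masses are not known exactly. Their poses are not given: they have to be found in the camera images.
- vase: Tall narrow bottle-shaped vase, 196 mm high, 0.4 to 0.8 kg. Origin: centre of its underside; z up. The bottom 40 mm is a bare brown clay foot, an upright cylinder of 52 mm diameter; push here, no higher than 25 mm above the table (a push near or above its top edge can tip the vase, and so can a sudden stop). Everything above the foot is white wet glaze. Starts standing on the table on the robot's right (-y), beside a squat brown pot.
- glaze: The glazed upper part of the vase, rigid with it: from 40 mm to 196 mm above the table, body 47 to 49 mm in diameter up to 100 mm high, narrowing to a 22 mm neck at 160 to 180 mm and a 32 mm lip at the top. Same origin and axes as the vase. Nothing may touch it.
- bay: Drying bay fixed on the left (+y): three pale battens 16 mm thick, 30 mm high, forming a U without floor on the bare table. Origin: its centre on the table. Its x axis points from the mouth (x = -58 mm) to the closed end (inner face at x = +58); the side battens' inner faces are at y = +40 and -40. The mouth faces roughly -y of the room, turned by up to 0.4 rad, mostly away from the robot.
- bar (a joint): Angle (rad) of the wooden bar that shuts the bay's mouth. 0 = shut, against its stop, straight across the mouth (along the bay's +y, its centre line at bay x = -70 mm); grows as it swings outward, away from the bay, counter-clockwise seen from above; 2.2 = stop, fully open. It stays where it is left: light friction, about 0.5 N at the peg. The bar is 14 mm wide, from 12 to 24 mm above the table, and reaches 121 mm from the hinge. It starts shut or partly shut.
- bar_hinge (a point): Hinge axis of the bar (vertical), at bay x = -70, y = -56 mm; this point is 24 mm above the table. A 10 mm pin, 34 mm high, stands here on a 22 mm collar.
- bar_peg (a point): Centre of the top of the bar's upright wooden peg: 16 mm diameter, 84 mm high above the table (60 mm above the bar), 112 mm from the hinge axis. Push it sideways or pinch it from above.
- pot: Bystander: squat brown clay pot, 70 mm high, 88 mm in diameter, origin at its underside. It stands beside the vase, at least 100 mm away centre to centre.
- bowl: Bystander: green bowl, 120 mm in diameter, 62 mm high, origin at its underside, beyond the working area.
- flask: Bystander: brown clay bottle with a cork, 190 mm high, 72 mm in diameter, origin at its underside, far left, behind the bay.
- cup: Bystander: white cup, 80 mm in diameter and high, origin at its underside, left, nearer to the robot than the bay.
- brushpot: Bystander: amber jar with brushes, 84 mm in diameter, 210 mm high, origin at its underside, beyond the bay.
There are look-alikes about, which are no part of the job. Of the things that look like the vase, take the one that is farthest from the robot's base at the start.

How it is judged:
By the outcome, as a careful person would: the job done as asked, in the order asked, and still so for the second after the job is handed in, with the robot touching nothing.
It also fails if it takes over 69 s, if anything falls off the work surface, if the arm or the gripper's body presses on something with over 40 N, if the wrist force passes 120 N, or if a joint passes its speed limit or range.

## Working session

There is one attempt and no reset: what is moved stays moved. The work goes in short steps, Python scripts to look and compute and a tool call to move; the robot and the scene stay as the last step left them, time stands still between calls to the robot, and variables do not carry over. Pictures are saved under pics/ and viewed, at most 10 in all, crops included, and the job is handed in when it is done.

Besides the shell and the picture viewer there is one more tool, called after "Call:" as name(argument=value, ...), one argument or row to a line, values as JSON. play_rows: Moves the arm, as the interface text tells. Its arguments: {"type":"object","properties":{"increments":{"type":"array"},"squeeze":{"type":"number"}},"required":["increments"]}

```bash
mkdir -p pics
cat > h.py <<'E'
import numpy as np, cv2
from rig import observe, viewer, env
def px2plane(n,u,v,z):
    c=viewer.camera_info(n);R=np.array(c["R"]);t=np.array(c["t"])
    d=R.T@np.array([(u-c["cx"])/c["fx"],(v-c["cy"])/c["fy"],1]);o=-R.T@t
    return o+d*(z-o[2])/d[2]
def cloud(n,dep):
    c=viewer.camera_info(n);R=np.array(c["R"]);t=np.array(c["t"])
    v,u=np.mgrid[:400,:640]
    P=np.stack([(u-c["cx"])/c["fx"]*dep,(v-c["cy"])/c["fy"]*dep,dep],-1)
    return (P-t)@R
E
python3 - <<'E'
from h import *
for n in("scene","top"):
    im,d=viewer.get_image(n);cv2.imwrite(f"pics/{n}0.png",im);np.save(f"{n}0.npy",d)
    c=viewer.camera_info(n);print(n,c["fx"],-np.array(c["R"]).T@c["t"])
s=observe();print(s["t"],s["position"],s["tool_rot"],s["gripper_width"])
E
```

```text
scene 488.835567744423 [ 1.17693951 -0.71566697  1.16568008]
top 486.7127700289804 [0.31525241 0.05559558 1.48634766]
0.1 [ 0.26530862 -0.56536282  0.22601178] [-3.14012172e+00  1.17779147e-04  4.38748591e-01] 1.0039690296815005
```

View pics/scene0.png

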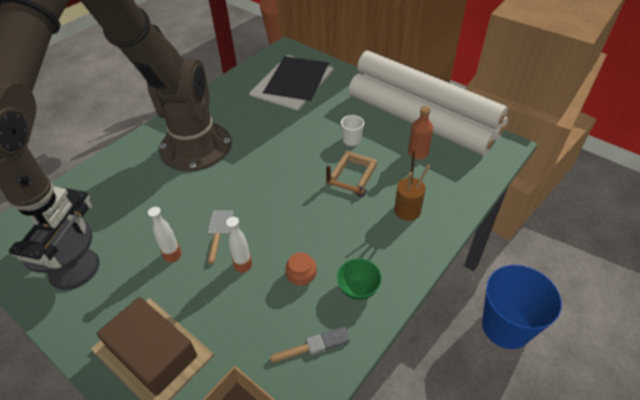

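View pics/top0.png

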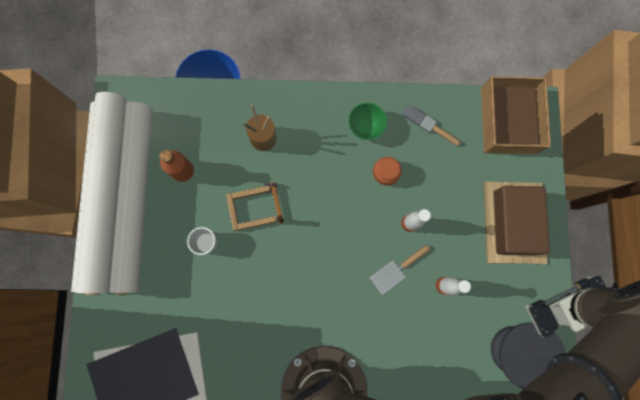

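Two vase look-alikes: A at scene (238,245)/top (413,220) and B at scene (165,235)/top (455,286). The base is at top (325,385), so A is farther away (and beside the pot), so A is the one. I'll confirm it in a crop and measure.

Run:
```python
from h import *
im=cv2.imread("pics/top0.png");s=cv2.imread("pics/scene0.png")
a=cv2.resize(im[170:245,215:305],None,fx=4.4,fy=4.4,interpolation=2)
b=cv2.resize(im[150:300,370:480],None,fx=3,fy=3,interpolation=2)
c=cv2.resize(s[140:205,315:395],None,fx=4.4,fy=4.4,interpolation=2)
cv=np.zeros((600,740,3),np.uint8)
cv[:a.shape[0],:a.shape[1]]=a;cv[:b.shape[0],400:400+b.shape[1]]=b[:,:340];cv[332:332+268,:352]=c[:268]
cv2.imwrite("pics/crop0.png",cv)
d=np.load("top0.npy");P=cloud("top",d)
hsv=cv2.cvtColor(im,cv2.COLOR_BGR2HSV)
def rep(n,roi,zr):
    x0,x1,y0,y1=roi;Q=P[y0:y1,x0:x1].reshape(-1,3);m=(Q[:,2]>zr[0])&(Q[:,2]<zr[1])
    Q=Q[m];print(n,m.sum(),Q.mean(0).round(4),Q.min(0).round(3),Q.max(0).round(3)) if m.any() else print(n,0)
rep("table",(300,340,200,240),(-1,1))
rep("Alip",(395,435,200,240),(.185,.21));rep("Afoot",(395,435,200,240),(.01,.045))
rep("Blip",(430,475,270,300),(.185,.21))
rep("pot",(370,405,153,190),(.03,.09));rep("potTop",(370,405,153,190),(.06,.09))
rep("peg",(255,300,170,235),(.06,.1));rep("bay",(220,300,175,235),(.022,.036))
rep("spat",(365,435,240,295),(.008,.1))
rep("cup",(180,220,220,260),(.06,.1));rep("bowl",(345,390,100,142),(.04,.08))
for n,roi in(("Alip",(395,435,200,240)),):
    x0,x1,y0,y1=roi;Q=P[y0:y1,x0:x1];m=((Q[...,2]>.185)).astype(np.uint8)
    v,u=np.nonzero(m);print(u.mean()+x0,v.mean()+y0,px2plane("top",u.mean()+x0,v.mean()+y0,.196))
```

```text
table 1593 [ 0.4949  0.0207 -0.001 ] [ 0.434 -0.04  -0.011] [0.558 0.082 0.01 ]
Alip 105 [ 0.4895 -0.2551  0.1952] [ 0.475 -0.27   0.188] [ 0.503 -0.241  0.202]
Afoot 66 [ 0.48   -0.2396  0.0323] [ 0.463 -0.272  0.01 ] [ 0.512 -0.228  0.044]
Blip 112 [ 0.3029 -0.3563  0.1953] [ 0.288 -0.371  0.189] [ 0.317 -0.341  0.203]
pot 633 [ 0.6398 -0.1774  0.0605] [ 0.602 -0.224  0.031] [ 0.686 -0.139  0.079]
potTop 366 [ 0.6449 -0.1811  0.0689] [ 0.611 -0.214  0.06 ] [ 0.678 -0.149  0.079]
peg 26 [0.4877 0.1384 0.0818] [0.481 0.132 0.074] [0.496 0.146 0.086]
bay 708 [0.5241 0.2295 0.0283] [0.455 0.131 0.022] [0.604 0.306 0.036]
spat 243 [ 0.3784 -0.2577  0.0157] [ 0.276 -0.326  0.008] [ 0.427 -0.122  0.026]
cup 195 [0.4195 0.3687 0.075 ] [0.379 0.324 0.06 ] [0.457 0.402 0.088]
bowl 349 [ 0.8096 -0.1232  0.0547] [ 0.735 -0.177  0.04 ] [ 0.854 -0.059  0.069]
423.5 214.88181818181818 [ 0.48940991 -0.25355154  0.196     ]
```

View pics/crop0.png

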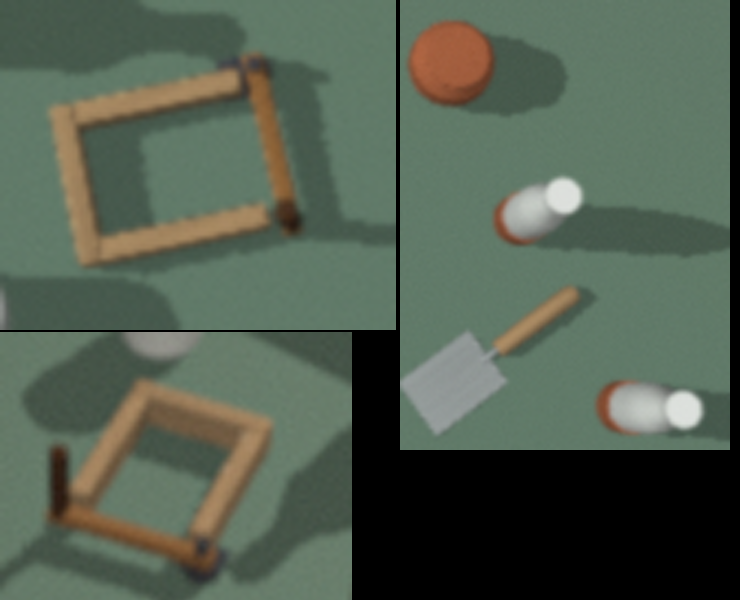

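A (top (413,220), scene (238,245)) is confirmed: white with a brown foot, beside the pot and farther from the base than B. The bay's mouth faces −y, the hinge is on the far side at crop (255,65), and the peg is on the near side at crop (290,220).

```bash
cat >> h.py <<'E'
def bayfit(im,dbg=False):
    hsv=cv2.cvtColor(im,cv2.COLOR_BGR2HSV)
    m=cv2.inRange(hsv,(8,60,115),(22,255,255));m[:170]=0;m[245:]=0;m[:,:215]=0;m[:,305:]=0
    n,l,st,_=cv2.connectedComponentsWithStats(m)
    return m,l,st
E
python3 - <<'E'
from h import *
im=cv2.imread("pics/top0.png");hsv=cv2.cvtColor(im,cv2.COLOR_BGR2HSV)
for n,(u,v) in dict(bat1=(243,190),bat2=(250,221),end=(231,207),bar=(276,195),peg=(281,219)).items(): print(n,hsv[v-1:v+2,u-1:u+2].reshape(-1,3).mean(0).round())
m=cv2.inRange(hsv,(5,60,100),(22,255,255));m[:170]=0;m[245:]=0;m[:,:215]=0;m[:,305:]=0
# exclude bar: right of line bar
v,u=np.nonzero(m);P=np.array([px2plane("top",a,b,.03)[:2] for a,b in zip(u,v)])
th=np.deg2rad(101)
for it in range(3):
    ex=np.array([np.cos(th),np.sin(th)]);ey=np.array([-ex[1],ex[0]])
    X=P@ex;Y=P@ey
    x1=np.percentile(X,99.5)
    k=(X>x1-.128)
    Q=P[k].astype(np.float32);r=cv2.minAreaRect(Q);b=cv2.boxPoints(r)
    # batten directions by line fit of side battens
    yc=(Y[k].min()+Y[k].max())/2
    sd=[k&(np.abs(Y-yc)>.042)&(X<x1-.02)&(s*(Y-yc)>0) for s in(1,-1)]
    an=[]
    for q in sd:
        f=cv2.fitLine(P[q].astype(np.float32),cv2.DIST_HUBER,0,.01,.01).ravel();an.append(np.arctan2(*(f[:2]*np.sign(f[1]))[::-1]))
    th=np.mean(an);print(np.rad2deg(an),r)
ex=np.array([np.cos(th),np.sin(th)]);ey=np.array([-ex[1],ex[0]])
X=P@ex;Y=P@ey;x1=np.percentile(X,99.7)
ys=[np.median(Y[q]) for q in sd];print("side sep (0.096)",ys)
o=ex*(x1-.074)+ey*np.mean(ys);print("bay",o,np.rad2deg(th),"hinge",o-.07*ex-.056*ey,"peg",o-.07*ex+.056*ey)
E
```

```text
bat1 [ 40.  62. 134.]
bat2 [ 29.  74. 132.]
end [ 17. 105. 160.]
bar [ 17. 130. 124.]
peg [ 14. 125.  55.]
[102.48909 102.70002] ((0.5233914852142334, 0.23039023578166962), (0.11377488076686859, 0.12974761426448822), 13.568899154663086)
[103.098175 103.35118 ] ((0.5233189463615417, 0.23069094121456146), (0.11377488076686859, 0.12912896275520325), 13.568899154663086)
[103.32618  103.434296] ((0.5232464075088501, 0.2309914231300354), (0.11377488076686859, 0.1285107284784317), 13.568899154663086)
side sep (0.096) [np.float64(-0.513151012399326), np.float64(-0.6112786386345235)]
bay [0.52532098 0.22104821] 103.38023 hinge [0.59599977 0.1659074 ] peg [0.48703992 0.13998921]
```

Run:
```python
from h import *
s=cv2.imread("pics/scene0.png");im=cv2.imread("pics/top0.png")
a=cv2.resize(s[170:300,0:110],None,fx=3.6,fy=3.6,interpolation=2)
b=cv2.resize(s[200:275,195:265],None,fx=4,fy=4,interpolation=2)
c=cv2.resize(im[260:360,480:580],None,fx=2.8,fy=2.8,interpolation=2)
cv=np.zeros((590,700,3),np.uint8);cv[:a.shape[0],:a.shape[1]]=a;cv[:300,400:680]=b;cv[305:585,400:680]=c
cv2.imwrite("pics/crop1.png",cv)
d=np.load("top0.npy");P=cloud("top",d);Q=P[238:300,362:440].reshape(-1,3)
k=(Q[:,2]>.007)&(Q[:,2]<.05);Q=Q[k]
Q=Q[(Q[:,1]>-.29)]
hsv=cv2.cvtColor(im,cv2.COLOR_BGR2HSV)
wood=cv2.inRange(hsv,(8,70,90),(24,255,255));wood[:238]=0;wood[275:]=0;wood[:,:395]=0;wood[:,435:]=0
v,u=np.nonzero(wood);W=np.array([px2plane("top",x,y,.015)[:2] for x,y in zip(u,v)],np.float32);print("handle",len(W),cv2.minAreaRect(W),"z",np.percentile(P[v,u,2],[5,50,95]))
bl=cv2.inRange(hsv,(0,0,110),(180,55,255));bl[:255]=0;bl[297:]=0;bl[:,:365]=0;bl[:,410:]=0
v,u=np.nonzero(bl);W=np.array([px2plane("top",x,y,.008)[:2] for x,y in zip(u,v)],np.float32);print("blade",len(W),cv2.minAreaRect(W),"z",np.percentile(P[v,u,2],[5,50,95]))
# gripper points in scene cloud
D=cloud("scene",np.load("scene0.npy"))[170:300,0:110].reshape(-1,3);o=observe();p=np.array(o["position"]);y=o["tool_rot"][2]
T=D-p;tx=T[:,0]*np.cos(y)+T[:,1]*np.sin(y);ty=-T[:,0]*np.sin(y)+T[:,1]*np.cos(y)
for z in np.arange(-.01,.2,.015):
    k=(T[:,2]>z)&(T[:,2]<z+.015)&(np.hypot(tx,ty)<.16)
    if k.sum()>3:print(round(z,3),k.sum(),tx[k].min().round(3),tx[k].max().round(3),ty[k].min().round(3),ty[k].max().round(3))
```

```text
handle 195 ((0.3882189989089966, -0.26954156160354614), (0.018312722444534302, 0.09990280866622925), 36.329620361328125) z [0.01019785 0.0172058  0.02325411]
blade 1783 ((0.329302579164505, -0.18545086681842804), (0.12166032195091248, 0.13555945456027985), 1.0197091102600098) z [-0.00541794  0.00057003  0.00693635]
-0.01 12 -0.007 0.01 -0.053 0.048
0.005 85 -0.013 0.012 -0.064 0.061
0.02 96 -0.012 0.013 -0.066 0.064
0.035 62 -0.011 0.012 -0.064 0.062
0.05 27 -0.013 0.013 -0.086 0.06
0.065 220 -0.038 0.039 -0.09 0.085
0.08 525 -0.037 0.039 -0.095 0.093
0.095 982 -0.039 0.038 -0.097 0.094
0.11 471 -0.036 0.039 -0.097 0.092
0.125 230 -0.024 0.028 -0.02 0.05
0.14 39 -0.001 0.023 -0.02 0.048
0.155 244 -0.017 0.039 -0.039 0.051
0.17 279 -0.02 0.038 -0.04 0.028
0.185 98 -0.023 0.042 -0.044 0.028
0.2 296 -0.031 0.044 -0.046 0.035
```

View pics/crop1.png

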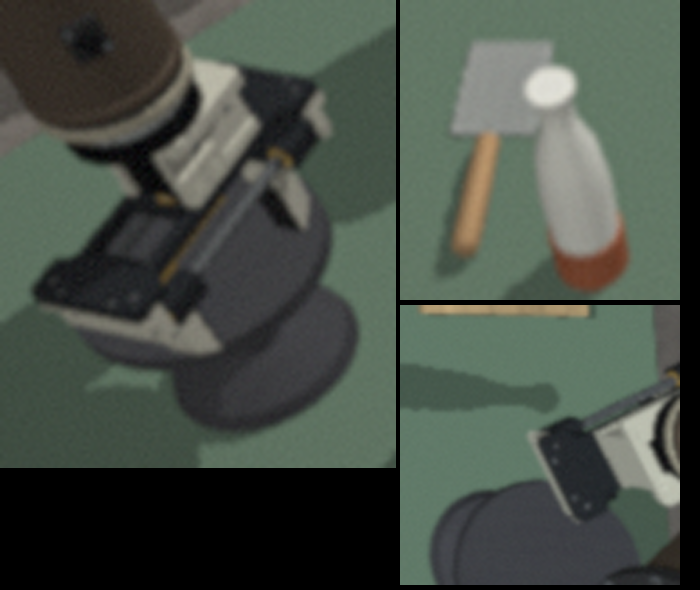

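Run:
```python
from h import *
im=cv2.imread("pics/top0.png");P=cloud("top",np.load("top0.npy"))
hsv=cv2.cvtColor(im,cv2.COLOR_BGR2HSV)
Q=P[175:275,478:555].reshape(-1,3)
for z0,z1 in((.006,.014),(.014,.03),(.03,.05),(.05,.07),(.07,.1),(.1,.15)):
    k=(Q[:,2]>z0)&(Q[:,2]<z1)
    if k.sum()>10: print(z0,k.sum(),np.percentile(Q[k],[2,98],axis=0).round(3).tolist())
for u in range(478,500,2): print(u,P[205:250,u].mean(0).round(3)[1:],end=";")
print()
# blade: brighter than table, low sat
c=im[238:300,362:440]
print("blade hsv",hsv[278,388],hsv[283,383],"table",hsv[270,345])
m=cv2.inRange(hsv,(0,0,90),(180,40,255));m[:258]=0;m[298:]=0;m[:,:366]=0;m[:,408:]=0
n,l,st,ce=cv2.connectedComponentsWithStats(m);i=1+st[1:,4].argmax();v,u=np.nonzero(l==i)
W=np.array([px2plane("top",x,y,.003)[:2] for x,y in zip(u,v)],np.float32);r=cv2.minAreaRect(W);print(len(u),r,cv2.boxPoints(r).round(3).tolist(),np.median(P[v,u,2]))
d=np.array([-.592,.806]);h=np.array([.388,-.2695]);print("along/lateral from handle mid",[(round(float((b-h)@d),3),round(float((b-h)@[.806,.592]),3)) for b in cv2.boxPoints(r)])
```

```text
0.006 1074 [[0.374, -0.667, 0.006], [0.622, -0.488, 0.014]]
0.014 404 [[0.375, -0.655, 0.014], [0.619, -0.49, 0.029]]
0.03 182 [[0.399, -0.567, 0.03], [0.589, -0.512, 0.05]]
0.05 197 [[0.399, -0.619, 0.05], [0.59, -0.512, 0.069]]
0.07 3094 [[0.402, -0.639, 0.076], [0.593, -0.514, 0.095]]
478 [-0.469 -0.001];480 [-0.475 -0.   ];482 [-0.481 -0.001];484 [-0.488 -0.001];486 [-0.49   0.009];488 [-0.483  0.044];490 [-0.502  0.011];492 [-0.508  0.012];494 [-0.513  0.013];496 [-0.515  0.025];498 [-0.514  0.042];
blade hsv [ 90  10 151] [ 85  10 153] table [ 71  52 122]Traceback (most recent call last):
  File "<stdin>", line 15, in <module>
  File "h.py", line 4, in px2plane
    c=viewer.camera_info(n);R=np.array(c["R"]);t=np.array(c["t"])
ValueError: time passes only in moves, steps and waits
```

```bash
python3 - <<'E'
import re
s=open("h.py").read()
s=s.replace('c=viewer.camera_info(n);','c=CI(n);').replace('def px2','import functools\nCI=functools.lru_cache(None)(lambda n:viewer.camera_info(n))\ndef px2')
open("h.py","w").write(s)
E
python3 - <<'E'
from h import *
im=cv2.imread("pics/top0.png");P=cloud("top",np.load("top0.npy"))
hsv=cv2.cvtColor(im,cv2.COLOR_BGR2HSV)
m=cv2.inRange(hsv,(0,0,100),(180,32,255));m[:258]=0;m[298:]=0;m[:,:366]=0;m[:,408:]=0
n,l,st,ce=cv2.connectedComponentsWithStats(m);i=1+st[1:,4].argmax();v,u=np.nonzero(l==i)
W=np.array([px2plane("top",x,y,.003)[:2] for x,y in zip(u,v)],np.float32);r=cv2.minAreaRect(W);print(len(u),r,cv2.boxPoints(r).round(3).tolist(),np.median(P[v,u,2]))
d=np.array([-.592,.806]);h=np.array([.388,-.2695]);print("along/lateral from handle mid",[(round(float((b-h)@d),3),round(float((b-h)@[.806,.592]),3)) for b in cv2.boxPoints(r)])
o=observe();print(o["t"],o["position"])
E
```

```text
696 ((0.32687637209892273, -0.18945950269699097), (0.06713003665208817, 0.100923091173172), 37.33238983154297) [[0.27000001072883606, -0.17000000178813934], [0.3310000002384186, -0.25], [0.3840000033378601, -0.20900000631809235], [0.3230000138282776, -0.1289999932050705]] 0.0023717185106043714
along/lateral from handle mid [(0.151, -0.036), (0.05, -0.035), (0.051, 0.033), (0.152, 0.031)]
0.1 [ 0.26530862 -0.56536282  0.22601178]
```

Run:
```python
from h import *
P=cloud("top",np.load("top0.npy"));S=cloud("scene",np.load("scene0.npy"))
for n,Q in(("top",P[100:155,240:285]),("scene",S[150:222,390:430])):
  Q=Q.reshape(-1,3)
  for z0,z1 in((.03,.07),(.07,.09),(.09,.11),(.11,.16),(.16,.24)):
    k=(Q[:,2]>z0)&(Q[:,2]<z1)&(Q[:,0]<.95)&(Q[:,0]>.6)
    if k.sum()>4: print(n,z0,k.sum(),np.percentile(Q[k],[3,50,97],axis=0).round(3).tolist())
```

```text
top 0.03 101 [[0.707, 0.163, 0.032], [0.714, 0.193, 0.051], [0.746, 0.237, 0.069]]
top 0.07 50 [[0.707, 0.163, 0.071], [0.713, 0.188, 0.079], [0.744, 0.229, 0.089]]
top 0.09 529 [[0.711, 0.167, 0.095], [0.744, 0.203, 0.104], [0.786, 0.239, 0.109]]
top 0.11 84 [[0.715, 0.175, 0.11], [0.747, 0.21, 0.129], [0.772, 0.225, 0.158]]
top 0.16 74 [[0.723, 0.17, 0.163], [0.752, 0.217, 0.188], [0.782, 0.233, 0.212]]
scene 0.03 282 [[0.653, 0.158, 0.031], [0.762, 0.169, 0.046], [0.793, 0.427, 0.068]]
scene 0.07 127 [[0.721, 0.159, 0.071], [0.77, 0.168, 0.079], [0.793, 0.204, 0.089]]
scene 0.09 480 [[0.715, 0.161, 0.092], [0.757, 0.191, 0.104], [0.791, 0.235, 0.108]]
scene 0.11 101 [[0.736, 0.173, 0.11], [0.756, 0.209, 0.136], [0.778, 0.225, 0.16]]
scene 0.16 113 [[0.726, 0.167, 0.163], [0.755, 0.214, 0.186], [0.787, 0.23, 0.212]]
```

Call:
play_rows(
  increments=[
    [0,[0.02,0.06,0.03],0],
    [0,[0.04,0.12,0.04],0],
    [0,[0.055,0.18,0.04],0],
    [0,[0.075,0.24,0.04],0],
    [0,[0.095,0.3,0.04],0],
    [0,[0.115,0.36,0.04],0],
    [100,[0.13,0.42,0.04],0],
    [160,[0.15,0.48,0.04],0],
    [160,[0.17,0.54,0.04],-4],
    [160,[0.19,0.6,0.04],-8],
    [160,[0.205,0.66,0.04],-12],
    [160,[0.222,0.705,0.04],-12],
  ],
  squeeze=8,
)

```text
t: 1.6
position: [0.4875, 0.1412, 0.2666]
tool_rot: [3.141, 0.0, 0.229]
contact_force: [1.0, -0.8, -0.3]
gripper_width: 0.406
grip_force: 0.0
```

Call:
play_rows(
  increments=[
    [160,[0,-0.002,-0.06],0],
    [160,[0,-0.002,-0.12],0],
    [160,[0,-0.002,-0.175],0],
    [160,[0,-0.002,-0.21],0],
    [160,[0,-0.002,-0.222],0],
    [160,[0,-0.002,-0.222],0],
    [230,[0,-0.002,-0.222],0],
    [230,[0,-0.002,-0.222],0],
    [230,[0,-0.002,-0.222],0],
  ],
  squeeze=6,
)

```text
t: 2.72
position: [0.4883, 0.1374, 0.0458]
tool_rot: [3.142, -0.002, 0.229]
contact_force: [-1.0, -1.9, 7.2]
gripper_width: 0.173
grip_force: 6.0
```

Run:
```python
from h import *
o=observe();p=np.array(o["position"]);print(o["t"],p,o["gripper_width"],o["grip_force"],o["contact_force"],o["q"])
H=np.array([.596,.166]);r=p[:2]-H;print(np.hypot(*r),np.rad2deg(np.arctan2(r[1],r[0]))%360)
f0=np.arctan2(r[1],r[0])
H=p[:2]-.112*np.array([np.cos(f0),np.sin(f0)])
for a in range(0,131,6):
    q=H+.112*np.array([np.cos(f0+np.deg2rad(a)),np.sin(f0+np.deg2rad(a))])-p[:2];print(a,q.round(4),round(a*70/126))
```

```text
2.725 [0.48831441 0.13738712 0.04580035] 0.1726681145371442 6.000184267759323 [-1.02272288 -1.88802314  7.18825894] [-0.08275677  0.51601247 -0.3962384   2.02331291  0.31711247  0.65868635
 -2.02703233]
0.11142209812959025 194.88009969792873
0 [-0.  0.] 0
6 [ 0.0036 -0.0112] 3
12 [ 0.0083 -0.0219] 7
18 [ 0.0142 -0.032 ] 10
24 [ 0.0211 -0.0415] 13
30 [ 0.0289 -0.0503] 17
36 [ 0.0376 -0.0581] 20
42 [ 0.047 -0.065] 23
48 [ 0.0572 -0.0709] 27
54 [ 0.0679 -0.0757] 30
60 [ 0.079  -0.0794] 33
66 [ 0.0905 -0.0818] 37
72 [ 0.1021 -0.0831] 40
78 [ 0.1139 -0.0831] 43
84 [ 0.1255 -0.0819] 47
90 [ 0.137  -0.0795] 50
96 [ 0.1482 -0.0759] 53
102 [ 0.1589 -0.0711] 57
108 [ 0.169  -0.0653] 60
114 [ 0.1785 -0.0584] 63
120 [ 0.1873 -0.0506] 67
126 [ 0.1951 -0.0419] 70
```

Call:
play_rows(
  increments=[
    [230,[0.001,-0.005,0],1],
    [230,[0.004,-0.011,0],3],
    [230,[0.008,-0.022,0],7],
    [230,[0.014,-0.032,0],10],
    [230,[0.021,-0.0415,0],13],
    [230,[0.029,-0.05,0],17],
    [230,[0.0375,-0.058,0],20],
    [230,[0.0375,-0.058,0],20],
  ],
)

```text
t: 3.72
position: [0.5259, 0.0785, 0.0452]
tool_rot: [3.141, -0.001, 0.576]
contact_force: [-0.1, -0.6, 6.2]
gripper_width: 0.174
grip_force: 6.0
```

Run:
```python
from h import *
o=observe();print(o["t"],o["position"],o["gripper_width"],o["grip_force"],o["contact_force"],o["q"],o["tool_rot"])
```

```text
3.725 [0.52587842 0.07849873 0.04522523] 0.17369269668938686 6.001064032316208 [-0.07423428 -0.60527478  6.16522319] [ 0.10504229  0.56328514 -0.48483737  1.9586065   0.39191974  0.71100941
 -1.61160287] [ 3.14089540e+00 -9.79527563e-04  5.76361791e-01]
```

Call:
play_rows(
  increments=[
    [230,[0.0045,-0.0035,0],2],
    [230,[0.0095,-0.007,0],3],
    [230,[0.0195,-0.013,0],7],
    [230,[0.0303,-0.0176,0],10],
    [230,[0.0414,-0.0213,0],13],
    [230,[0.053,-0.0237,0],17],
    [230,[0.0645,-0.025,0],20],
    [230,[0.0763,-0.025,0],23],
    [230,[0.088,-0.0238,0],27],
    [230,[0.0994,-0.0214,0],30],
    [230,[0.1106,-0.0178,0],33],
    [230,[0.1213,-0.013,0],37],
  ],
)

```text
t: 5.22
position: [0.6465, 0.0658, 0.0449]
tool_rot: [3.141, 0.001, 1.225]
contact_force: [-0.0, -2.6, 3.0]
gripper_width: 0.175
grip_force: 6.0
```

Call:
play_rows(
  increments=[
    [230,[0.0101,0.0058,0],3],
    [230,[0.0196,0.0127,0],6],
    [230,[0.0284,0.0205,0],9],
    [230,[0.034,0.0265,0],12],
    [230,[0.034,0.0265,0],12],
  ],
)

```text
t: 5.85
position: [0.6813, 0.0926, 0.045]
tool_rot: [3.14, 0.0, 1.432]
contact_force: [3.7, -3.2, 2.1]
gripper_width: 0.173
grip_force: 6.0
```

Call:
play_rows(
  increments=[
    [150,[0,0,0],0],
    [150,[0,0,0],0],
    [150,[0,0,0.03],0],
    [150,[0,0,0.09],0],
    [150,[0,0,0.15],0],
    [150,[-0.03,-0.03,0.19],5],
    [150,[-0.07,-0.07,0.205],12],
    [90,[-0.11,-0.115,0.205],20],
    [90,[-0.15,-0.155,0.205],28],
    [90,[-0.19,-0.2,0.205],36],
    [90,[-0.23,-0.24,0.205],44],
    [90,[-0.27,-0.28,0.205],44],
  ],
)

```text
t: 7.35
position: [0.4083, -0.1881, 0.2494]
tool_rot: [-3.141, -0.001, 2.203]
contact_force: [0.7, -1.1, 0.6]
gripper_width: 0.648
grip_force: 0.0
```

Call:
play_rows(
  increments=[
    [90,[-0.03,-0.03,0],0],
    [90,[-0.046,-0.052,0],0],
    [90,[-0.046,-0.052,0],0],
  ],
)

```text
t: 7.72
position: [0.3624, -0.2407, 0.2493]
tool_rot: [-3.14, -0.001, 2.197]
contact_force: [-0.1, -0.2, 0.7]
gripper_width: 0.649
grip_force: 0.0
```

Run:
```python
from h import *
im,d=viewer.get_image("top");s,ds=viewer.get_image("scene")
cv2.imwrite("pics/t1.png",im);cv2.imwrite("pics/s1.png",s)
a=cv2.resize(im[130:330,200:490],None,fx=2,fy=2,interpolation=2)[:300,:580]
b=cv2.resize(im[90:250,210:490],None,fx=2.2,fy=2.2,interpolation=2)
c=cv2.resize(s[130:330,110:390],None,fx=2.2,fy=2.2,interpolation=2)[:,:616]
cv2.imwrite("pics/c2.png",cv2.resize(np.vstack([cv2.resize(im[140:320,200:490],(616,382)),c]),(440,587)))
o=observe();print(o["t"],o["position"],o["tool_rot"],o["q"],o["gripper_width"])
```

```text
7.825 [ 0.36429689 -0.23869979  0.24971916] [ 3.14148741e+00 -1.88059889e-04  2.20111900e+00] [ 1.38725654  0.26609109 -1.09670616  1.91093097  0.26262554  1.12077354
  0.81914451] 0.646491800962772
```

View pics/c2.png

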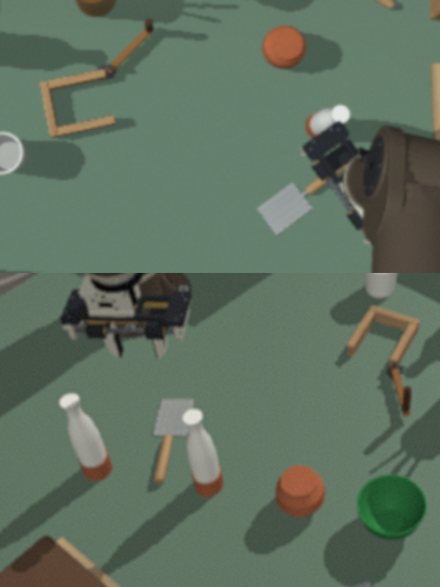

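Call:
play_rows(
  increments=[
    [90,[0.005,0.003,0],0],
    [90,[0.005,0.003,-0.06],0],
    [90,[0.005,0.003,-0.12],0],
    [90,[0.005,0.003,-0.18],0],
    [90,[0.005,0.003,-0.215],0],
    [90,[0.005,0.003,-0.235],0],
    [90,[0.005,0.003,-0.243],0],
    [90,[0.005,0.003,-0.243],0],
  ],
)

```text
t: 8.82
position: [0.37, -0.2356, 0.0068]
tool_rot: [3.141, -0.0, 2.203]
contact_force: [-0.3, 0.1, -0.1]
gripper_width: 0.648
grip_force: 0.0
```

Call:
play_rows(
  increments=[
    [255,[0,0,0],0],
    [255,[0,0,0],0],
    [255,[0,0,0],0],
    [255,[0,0,0],0],
    [255,[0,0,0],0],
    [255,[0,0,0],0],
  ],
  squeeze=40,
)

```text
t: 9.57
position: [0.3692, -0.2365, 0.0069]
tool_rot: [-3.141, 0.0, 2.201]
contact_force: [-1.8, -0.6, 5.3]
gripper_width: 0.191
grip_force: 39.9
```

Call:
play_rows(
  increments=[
    [255,[0,0,0.02],0],
    [255,[0,0,0.07],0],
    [255,[0,0,0.12],0],
    [255,[0,0,0.18],0],
    [255,[0,0,0.225],0],
    [255,[0,0,0.235],0],
    [255,[0,0,0.235],0],
  ],
)

```text
t: 10.45
position: [0.3691, -0.2365, 0.2415]
tool_rot: [-3.141, 0.0, 2.201]
contact_force: [-0.7, 0.2, -1.7]
gripper_width: 0.199
grip_force: 39.9
```

Run:
```python
from h import *
im,d=viewer.get_image("top");s,ds=viewer.get_image("scene")
cv2.imwrite("pics/t2.png",im);cv2.imwrite("pics/s2.png",s);np.save("t2.npy",d);np.save("s2.npy",ds)
o=observe();print(o["t"],o["position"],o["tool_rot"],o["gripper_width"],o["contact_force"])
p=np.array(o["position"]);y=o["tool_rot"][2];c_,s_=np.cos(y),np.sin(y)
for n,dd in(("top",d),("scene",ds)):
    Q=cloud(n,dd).reshape(-1,3)-p;X=Q[:,0]*c_+Q[:,1]*s_;Y=-Q[:,0]*s_+Q[:,1]*c_
    k=(np.abs(Q[:,2])<.04)&(X>.045)&(X<.17)&(np.abs(Y)<.06)
    if k.sum():
        for a in np.arange(.045,.16,.015):
            j=k&(X>=a)&(X<a+.015)
            if j.sum()>2:print(n,a.round(3),j.sum(),"z",np.median(Q[j,2]).round(4),"Y",Y[j].min().round(3),Y[j].max().round(3),X[j].max().round(3))
cv2.imwrite("pics/c3.png",np.hstack([cv2.resize(im[200:330,330:450],(370,400)),cv2.resize(s[100:270,120:280],(376,400))]))
```

```text
10.55 [ 0.36836823 -0.23613528  0.24031123] [-3.14080947e+00 -2.09133710e-03  2.20139293e+00] 0.2016192253854086 [-0.66570584  0.41510423 -1.03054061]
top 0.045 154 z -0.0031 Y -0.031 0.035 0.06
top 0.06 146 z -0.0033 Y -0.031 0.034 0.075
top 0.075 156 z -0.0031 Y -0.03 0.034 0.09
top 0.09 155 z -0.0035 Y -0.03 0.035 0.105
top 0.105 69 z -0.0037 Y -0.03 0.034 0.112
scene 0.045 3 z -0.005 Y -0.026 -0.012 0.047
scene 0.06 25 z -0.0028 Y -0.028 0.034 0.075
scene 0.09 7 z -0.0027 Y -0.021 -0.01 0.103
scene 0.105 6 z -0.003 Y -0.02 -0.009 0.107
```

View pics/c3.png

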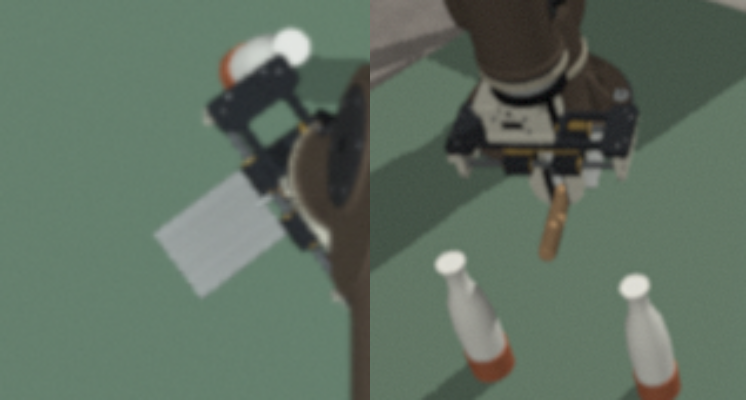

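Call:
play_rows(
  increments=[
    [255,[0.01,-0.02,0],-5],
    [255,[0.03,-0.05,0],-12],
    [255,[0.05,-0.09,0],-20],
    [255,[0.07,-0.13,0],-28],
    [255,[0.085,-0.155,0],-36],
    [255,[0.091,-0.167,0],-43],
    [255,[0.091,-0.167,0],-47.4],
    [255,[0.091,-0.167,0],-47.4],
    [255,[0.091,-0.167,0],-47.4],
  ],
)

```text
t: 11.68
position: [0.4601, -0.4028, 0.2407]
tool_rot: [-3.14, -0.001, 1.377]
contact_force: [1.1, -0.3, -0.5]
gripper_width: 0.196
grip_force: 39.9
```

Run:
```python
from h import *
im,d=viewer.get_image("top");s,ds=viewer.get_image("scene")
cv2.imwrite("pics/t3.png",im)
o=observe();p=np.array(o["position"]);y=o["tool_rot"][2];print(o["t"],p,np.rad2deg(y),o["gripper_width"],o["q"].round(2) if hasattr(o["q"],"round") else o["q"])
c_,s_=np.cos(y),np.sin(y)
Q=cloud("top",d).reshape(-1,3);L=Q[(Q[:,2]>.186)&(Q[:,2]<.205)&(np.hypot(Q[:,0]-.489,Q[:,1]+.254)<.03)];print("lip",len(L),L.mean(0))
S=cloud("scene",ds).reshape(-1,3);L=S[(S[:,2]>.188)&(S[:,2]<.205)&(np.hypot(S[:,0]-.489,S[:,1]+.254)<.03)];print("lip scene",len(L),L.mean(0) if len(L) else 0)
# foot ray: rows from scene
T=Q-p;X=T[:,0]*c_+T[:,1]*s_;Y=-T[:,0]*s_+T[:,1]*c_
k=(np.abs(T[:,2])<.02)&(X>.045)&(X<.17)&(np.abs(Y)<.06);print(k.sum(),np.median(T[k,2]),Y[k].min(),Y[k].max(),X[k].max())
V=np.array([.4895,-.254])-p[:2];print("vase in tool",V[0]*c_+V[1]*s_,-V[0]*s_+V[1]*c_)
```

```text
11.775 [ 0.46013522 -0.40303452  0.24122971] 78.82217222581782 0.19413025117004307 [ 1.13  0.51 -0.76  1.54  0.36  1.24  0.12]
lip 105 [ 0.48950126 -0.25510389  0.19514939]
lip scene 105 [ 0.49151206 -0.25776904  0.19618252]
639 -0.004985216838521989 -0.030185111206654718 0.03628318956604672 0.1122380022909201
vase in tool 0.15189987448638392 8.33109331391177e-05
```

Call:
play_rows(
  increments=[
    [255,[0,0,-0.05],0],
    [255,[0,0,-0.11],0],
    [255,[0,0,-0.17],0],
    [255,[0,0,-0.205],0],
    [255,[0,0,-0.219],0],
    [255,[0,0,-0.219],0],
  ],
)

```text
t: 12.52
position: [0.4604, -0.4032, 0.0228]
tool_rot: [-3.141, -0.0, 1.375]
contact_force: [-0.2, 0.2, 0.1]
gripper_width: 0.195
grip_force: 39.9
```

Run:
```python
from h import *
im,d=viewer.get_image("top");s,ds=viewer.get_image("scene");cv2.imwrite("pics/s4.png",s)
o=observe();print(o["t"],o["position"],np.rad2deg(o["tool_rot"][2]),o["contact_force"])
cv2.imwrite("pics/c4.png",np.hstack([cv2.resize(im[180:300,370:490],(390,390)),cv2.resize(s[170:310,120:260],(390,390))]))
```

```text
12.625 [ 0.46138592 -0.40383861  0.0243454 ] 78.7417051901751 [ 0.56877437 -0.12689538 -0.51501117]
```

View pics/c4.png

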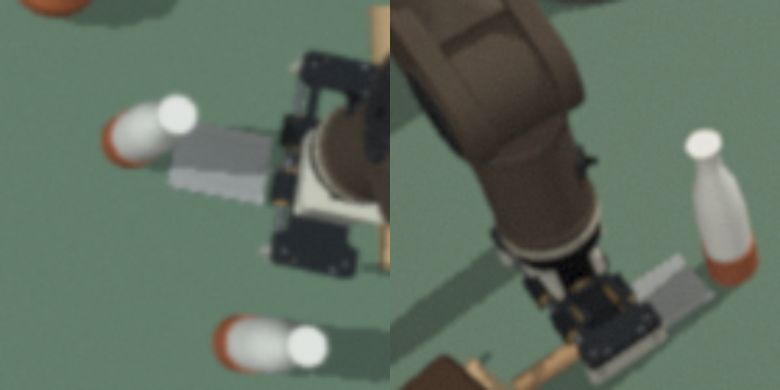

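Call:
play_rows(
  increments=[
    [255,[0.001,0.005,0],0],
    [255,[0.0018,0.009,-0.001],0],
    [255,[0.0022,0.011,-0.002],0],
    [255,[0.0025,0.0123,-0.003],0],
    [255,[0.0028,0.0137,-0.004],0],
    [255,[0.0031,0.0157,-0.004],0],
    [255,[0.0037,0.0186,-0.004],0],
    [255,[0.0045,0.0225,-0.004],0],
    [255,[0.0055,0.0274,-0.004],0],
    [255,[0.0067,0.0333,-0.004],0],
    [255,[0.0079,0.0392,-0.004],0],
    [255,[0.009,0.0451,-0.004],0],
  ],
)

```text
t: 14.12
position: [0.4695, -0.3577, 0.0188]
tool_rot: [3.142, -0.0, 1.374]
contact_force: [-0.1, -2.9, -0.1]
gripper_width: 0.195
grip_force: 39.9
```

```bash
cat >> h.py <<'E'
def lips(near,r=.06):
    im,d=viewer.get_image("top");s,ds=viewer.get_image("scene")
    o=observe();p=np.array(o["position"]);y=o["tool_rot"][2];c_,s_=np.cos(y),np.sin(y)
    print(round(o["t"],2),p.round(4),np.rad2deg(y).round(2),np.round(o["contact_force"],1),o["gripper_width"])
    ce=[]
    for n,dd in(("top",d),("scene",ds)):
        Q=cloud(n,dd).reshape(-1,3);L=Q[(Q[:,2]>.186)&(Q[:,2]<.206)&(np.hypot(Q[:,0]-near[0],Q[:,1]-near[1])<r)]
        if len(L)<20: print(n,"few",len(L));continue
        c=L.mean(0);V=c[:2]-p[:2];ce.append(c)
        print(n,len(L),c.round(4),"tool X,Y",(V[0]*c_+V[1]*s_).round(4),(-V[0]*s_+V[1]*c_).round(4))
        ex=np.array([np.cos(np.deg2rad(103.4)),np.sin(np.deg2rad(103.4))]);B=c[:2]-[.5253,.2210];print("   bay",(B@ex).round(4),(B@[-ex[1],ex[0]]).round(4))
    return im,s,p,y
E
python3 -c "
from h import *
im,s,p,y=lips((.497,-.22))"
```

```text
14.22 [ 0.4697 -0.3568  0.0188] 78.82 [ 0.4 -0.  -0.4] 0.19288592331255
top 106 [ 0.4959 -0.2228  0.1952] tool X,Y 0.1365 0.0004
   bay -0.4249 0.1315
scene 103 [ 0.4979 -0.2243  0.1956] tool X,Y 0.1354 -0.0019
   bay -0.4268 0.1298
```

Call:
play_rows(
  increments=[
    [255,[0.0006,0.003,0],0],
    [255,[0.0016,0.008,0],0],
    [255,[0.003,0.0155,0],0],
    [255,[0.005,0.0245,0],0],
    [255,[0.0068,0.034,0],0],
    [255,[0.0087,0.044,0],0],
    [255,[0.0107,0.054,0],0],
    [255,[0.0127,0.064,0],0],
    [255,[0.0146,0.074,0],0],
    [255,[0.0166,0.084,0],0],
    [255,[0.0186,0.094,0],0],
    [255,[0.0206,0.104,0],0],
  ],
)

```text
t: 15.72
position: [0.49, -0.2535, 0.0187]
tool_rot: [3.142, -0.0, 1.374]
contact_force: [-0.6, -2.1, -0.2]
gripper_width: 0.198
grip_force: 39.9
```

Call:
play_rows(
  increments=[
    [255,[0.0018,0.009,0],0],
    [255,[0.0038,0.019,0],0],
    [255,[0.0057,0.029,0],0],
    [255,[0.0077,0.039,0],0],
    [255,[0.0097,0.049,0],0],
    [255,[0.0117,0.059,0],0],
    [255,[0.0136,0.069,0],0],
    [255,[0.0156,0.079,0],0],
    [255,[0.0174,0.088,0],0],
    [255,[0.019,0.096,0],0],
    [255,[0.02,0.101,0],0],
    [255,[0.0206,0.104,0],0],
  ],
)

```text
t: 17.23
position: [0.5105, -0.15, 0.0187]
tool_rot: [-3.142, 0.0, 1.374]
contact_force: [-1.3, -3.0, -0.5]
gripper_width: 0.197
grip_force: 39.9
```

```bash
python3 -c "
from h import *
im,s,p,y=lips((.538,-.015))"
```

```text
17.32 [ 0.5106 -0.1498  0.0188] 78.76 [-0.  -0.4 -0.3] 0.19682004624776253
top 104 [ 0.5361 -0.0152  0.1949] tool X,Y 0.137 0.0012
   bay -0.2323 0.0442
scene 87 [ 0.5387 -0.0181  0.1956] tool X,Y 0.1347 -0.0018
   bay -0.2356 0.0424
```

Call:
play_rows(
  increments=[
    [255,[0.0006,0.003,0],0],
    [255,[0.0018,0.009,0],0],
    [255,[0.0037,0.0185,0],0],
    [255,[0.0057,0.0285,0],0],
    [255,[0.0077,0.039,0],0],
    [255,[0.0097,0.049,0],0],
    [255,[0.0117,0.059,0],0],
    [255,[0.0136,0.069,0],0],
    [255,[0.0156,0.079,0],0],
    [255,[0.0178,0.09,0],0],
    [255,[0.0192,0.097,0],0],
    [255,[0.02,0.101,0],0],
  ],
)

```text
t: 18.82
position: [0.5306, -0.0487, 0.0187]
tool_rot: [-3.142, -0.0, 1.375]
contact_force: [0.1, -2.7, -0.9]
gripper_width: 0.194
grip_force: 39.9
```

Call:
play_rows(
  increments=[
    [255,[-0.001,-0.005,0],0],
    [255,[-0.003,-0.015,0],0],
    [255,[-0.005,-0.025,0],0],
    [255,[-0.005,-0.025,0],0],
  ],
)

```text
t: 19.32
position: [0.5251, -0.076, 0.0186]
tool_rot: [-3.141, 0.001, 1.372]
contact_force: [0.4, 0.4, -0.3]
gripper_width: 0.194
grip_force: 39.9
```

Run:
```python
from h import *
im,s,p,y=lips((.557,.083))
cv2.imwrite("pics/t5.png",im)
cv2.imwrite("pics/c5.png",np.hstack([cv2.resize(im[120:270,220:400],(456,380)),cv2.resize(s[130:280,230:400],(430,380))])[:,:800])
```

```text
19.43 [ 0.5255 -0.0745  0.0188] 78.69 [-0.5  1.2 -0.9] 0.20177689948054722
top 106 [0.5557 0.0866 0.1951] tool X,Y 0.1638 0.002
   bay -0.1378 0.0016
scene 80 [0.5584 0.083  0.1957] tool X,Y 0.1609 -0.0013
   bay -0.1419 -0.0002
```

View pics/c5.png

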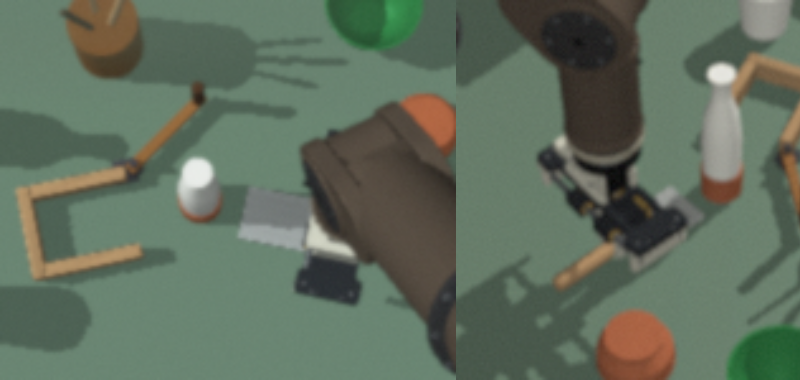

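Call:
play_rows(
  increments=[
    [255,[0.008,0.002,0],3],
    [255,[0.02,0.005,0],8],
    [255,[0.033,0.008,0],14],
    [255,[0.045,0.012,0],19],
    [255,[0.052,0.0155,0],22],
    [255,[0.0533,0.0161,0],22.3],
    [255,[0.0533,0.0161,0],22.3],
  ],
)

```text
t: 20.3
position: [0.5786, -0.0579, 0.0187]
tool_rot: [-3.141, -0.0, 1.763]
contact_force: [0.3, 0.4, -1.5]
gripper_width: 0.194
grip_force: 39.9
```

Run:
```python
from h import *
im,s,p,y=lips((.557,.083))
```

```text
20.4 [ 0.5784 -0.0582  0.0187] 101.0 [ 0.8 -0.5 -0.7] 0.19600323034498546
top 106 [0.5557 0.0866 0.1949] tool X,Y 0.1465 -0.0053
   bay -0.1378 0.0016
scene 82 [0.5587 0.0827 0.1956] tool X,Y 0.1421 -0.0075
   bay -0.1423 -0.0004
```

Call:
play_rows(
  increments=[
    [255,[-0.0008,0.004,0],0],
    [255,[-0.0013,0.007,0],0],
    [255,[-0.0017,0.009,0],0],
    [255,[-0.0021,0.011,0],0],
    [255,[-0.0027,0.014,0],0],
    [255,[-0.0037,0.019,0],0],
    [255,[-0.005,0.0255,0],0],
    [255,[-0.0066,0.034,0],0],
    [255,[-0.0084,0.043,0],0],
    [255,[-0.0101,0.052,0],0],
    [255,[-0.0119,0.061,0],0],
    [255,[-0.0132,0.068,0],0],
  ],
)

```text
t: 21.9
position: [0.5654, 0.0107, 0.0187]
tool_rot: [-3.142, -0.0, 1.764]
contact_force: [0.5, -2.2, -0.2]
gripper_width: 0.197
grip_force: 39.9
```

Run:
```python
from h import *
im,s,p,y=lips((.544,.145))
```

```text
22.0 [0.5654 0.0115 0.0189] 101.13 [-0.2  0.  -0.8] 0.20165752414240765
top 107 [0.5435 0.1472 0.1948] tool X,Y 0.1373 -0.0047
   bay -0.076 -0.0006
scene 77 [0.5457 0.1452 0.1946] tool X,Y 0.135 -0.0064
   bay -0.0784 -0.0022
```

Call:
play_rows(
  increments=[
    [255,[-0.0008,0.004,0],0],
    [255,[-0.0019,0.01,0],0],
    [255,[-0.0035,0.018,0],0],
    [255,[-0.0052,0.027,0],0],
    [255,[-0.007,0.036,0],0],
    [255,[-0.0087,0.045,0],0],
    [255,[-0.0105,0.054,0],0],
    [255,[-0.012,0.062,0],0],
    [255,[-0.0134,0.069,0],0],
    [255,[-0.0142,0.073,0],0],
    [255,[-0.0146,0.075,0],0],
    [255,[-0.0146,0.075,0],0],
  ],
)

```text
t: 23.5
position: [0.551, 0.0852, 0.0187]
tool_rot: [3.142, -0.0, 1.764]
contact_force: [1.4, -0.4, 0.1]
gripper_width: 0.199
grip_force: 39.9
```

Run:
```python
from h import *
im,s,p,y=lips((.53,.22))
cv2.imwrite("pics/c6.png",np.hstack([cv2.resize(im[120:270,200:350],(390,390)),cv2.resize(s[100:230,290:420],(390,390))]))
```

```text
23.6 [0.551  0.0852 0.0187] 101.04 [-0.3 -0.1 -0.4] 0.1950742870261126
top 110 [0.5286 0.2217 0.1954] tool X,Y 0.1382 -0.0042
   bay -0.0001 -0.0034
scene 70 [0.5312 0.217  0.1954] tool X,Y 0.1332 -0.0059
   bay -0.0053 -0.0049
```

View pics/c6.png

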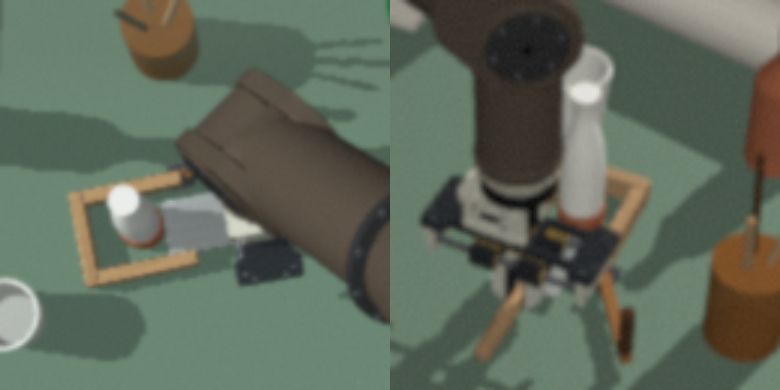

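Call:
play_rows(
  increments=[
    [255,[0.001,-0.005,0],0],
    [255,[0.004,-0.02,0],0],
    [255,[0.008,-0.045,0],0],
    [255,[0.014,-0.075,0],0],
    [255,[0.017,-0.09,0],0],
    [255,[0.01,-0.1,0.04],0],
    [255,[-0.02,-0.11,0.09],0],
    [255,[-0.05,-0.13,0.1],0],
    [255,[-0.09,-0.16,0.1],0],
    [255,[-0.13,-0.19,0.08],0],
    [255,[-0.15,-0.205,0.04],0],
    [255,[-0.15,-0.205,0.01],0],
  ],
)

```text
t: 25.1
position: [0.3985, -0.122, 0.0277]
tool_rot: [-3.14, 0.001, 1.76]
contact_force: [-0.1, 0.1, -1.0]
gripper_width: 0.196
grip_force: 39.9
```

Call:
play_rows(
  increments=[
    [255,[0,0,-0.015],0],
    [255,[0,0,-0.0205],0],
    [255,[0,0,-0.0205],0],
  ],
)

```text
t: 25.48
position: [0.4011, -0.1199, 0.0084]
tool_rot: [3.142, -0.0, 1.764]
contact_force: [0.3, -0.4, -0.5]
gripper_width: 0.199
grip_force: 39.9
```

Call:
play_rows(
  increments=[
    [120,[0,0,0],0],
    [120,[0,0,0],0],
    [120,[0,0,0.002],0],
    [120,[0,0,0.05],0],
    [130,[0,0,0.11],0],
    [150,[0.04,0.03,0.16],-4],
    [150,[0.085,0.065,0.17],-10],
    [150,[0.13,0.1,0.17],-16],
    [150,[0.18,0.135,0.17],-19],
    [150,[0.225,0.17,0.17],-19],
    [150,[0.265,0.2,0.17],-19],
    [150,[0.28,0.2125,0.17],-19],
  ],
)

```text
t: 26.98
position: [0.6822, 0.0952, 0.1779]
tool_rot: [-3.141, -0.002, 1.434]
contact_force: [-0.7, -0.2, -0.2]
gripper_width: 0.408
grip_force: 0.0
```

Run:
```python
from h import *
im,d=viewer.get_image("top");s,ds=viewer.get_image("scene")
o=observe();p=np.array(o["position"]);print(o["t"],p,np.rad2deg(o["tool_rot"][2]),o["gripper_width"])
for n,dd in(("top",d),("scene",ds)):
    Q=cloud(n,dd).reshape(-1,3);k=(Q[:,2]>.055)&(Q[:,2]<.09)&(np.hypot(Q[:,0]-.681,Q[:,1]-.093)<.03);print(n,k.sum(),Q[k].mean(0) if k.sum() else 0)
    k=(Q[:,2]>.186)&(Q[:,2]<.206)&(np.hypot(Q[:,0]-.53,Q[:,1]-.22)<.05);print("lip",k.sum(),Q[k].mean(0) if k.sum() else 0)
```

```text
27.075 [0.68157133 0.09488328 0.17782234] 82.17443401379838 0.4148192767728491
top 0 0
lip 109 [0.52875286 0.22163239 0.19491057]
scene 49 [0.68238999 0.08599878 0.07210517]
lip 34 [0.52401657 0.21982132 0.19646019]
```

Call:
play_rows(
  increments=[
    [150,[0,-0.003,-0.05],0],
    [150,[0,-0.003,-0.1],0],
    [150,[0,-0.003,-0.125],0],
    [150,[0,-0.003,-0.133],0],
    [150,[0,-0.003,-0.133],0],
    [230,[0,-0.003,-0.133],0],
    [230,[0,-0.003,-0.133],0],
    [230,[0,-0.003,-0.133],0],
  ],
  squeeze=6,
)

```text
t: 28.08
position: [0.6812, 0.0899, 0.0461]
tool_rot: [3.141, -0.001, 1.432]
contact_force: [-2.1, 1.0, 3.7]
gripper_width: 0.169
grip_force: 6.0
```

Run:
```python
from h import *
o=observe();p=np.array(o["position"]);print(o["t"],p,np.rad2deg(o["tool_rot"][2]),o["gripper_width"],o["contact_force"])
H=np.array([.5964,.1659]);r=p[:2]-H;f0=np.arctan2(r[1],r[0]);print(np.hypot(*r),np.rad2deg(f0)%360)
f0=np.deg2rad(319.5);H=p[:2]-.112*np.array([np.cos(f0),np.sin(f0)])
for a in range(0,131,6):
    q=H+.112*np.array([np.cos(f0-np.deg2rad(a)),np.sin(f0-np.deg2rad(a))])-p[:2];print(a,q.round(4),-round(a*70/126))
```

```text
28.075 [0.68122257 0.08986683 0.04612388] 82.04739352897843 0.16900712217535988 [-2.0531057   0.95489635  3.70977399]
0.11391185906873251 318.1276190338345
0 [ 0. -0.] 0
6 [-0.0081 -0.0085] -3
12 [-0.017  -0.0161] -7
18 [-0.0266 -0.0228] -10
24 [-0.0369 -0.0284] -13
30 [-0.0478 -0.0328] -17
36 [-0.059  -0.0362] -20
42 [-0.0705 -0.0383] -23
48 [-0.0822 -0.0392] -27
54 [-0.094  -0.0389] -30
60 [-0.1056 -0.0374] -33
66 [-0.117  -0.0346] -37
72 [-0.128  -0.0307] -40
78 [-0.1386 -0.0257] -43
84 [-0.1486 -0.0196] -47
90 [-0.1579 -0.0124] -50
96 [-0.1664 -0.0044] -53
102 [-0.174   0.0046] -57
108 [-0.1807  0.0142] -60
114 [-0.1863  0.0245] -63
120 [-0.1907  0.0354] -67
126 [-0.1941  0.0466] -70
```

Call:
play_rows(
  increments=[
    [230,[-0.004,-0.004,0],-1],
    [230,[-0.008,-0.0085,0],-1],
    [230,[-0.017,-0.016,0],-2],
    [230,[-0.0266,-0.0228,0],-3],
    [230,[-0.037,-0.0284,0],-4.5],
    [230,[-0.0478,-0.0328,0],-6],
    [230,[-0.059,-0.0362,0],-7],
    [230,[-0.0705,-0.0383,0],-8],
    [230,[-0.082,-0.0392,0],-9],
    [230,[-0.094,-0.0389,0],-10],
    [230,[-0.1056,-0.0374,0],-11],
    [230,[-0.117,-0.0346,0],-12],
  ],
)

```text
t: 29.58
position: [0.5631, 0.0543, 0.0451]
tool_rot: [-3.141, 0.001, 1.221]
contact_force: [1.8, -1.0, 0.2]
gripper_width: 0.174
grip_force: 6.0
```

Call:
play_rows(
  increments=[
    [230,[-0.011,0.004,0],-1],
    [230,[-0.0216,0.009,0],-2],
    [230,[-0.0316,0.015,0],-3.5],
    [230,[-0.041,0.0222,0],-5],
    [230,[-0.0494,0.0302,0],-6],
    [230,[-0.057,0.0392,0],-7],
    [230,[-0.0637,0.0488,0],-8],
    [230,[-0.0693,0.0591,0],-9.5],
    [230,[-0.072,0.066,0],-11],
  ],
)

```text
t: 30.7
position: [0.4912, 0.1216, 0.0452]
tool_rot: [-3.141, 0.0, 1.03]
contact_force: [-1.6, -1.0, 0.7]
gripper_width: 0.175
grip_force: 6.0
```

Run:
```python
from h import *
im,s,p,y=lips((.53,.22))
H=np.array([.5964,.1659]);r=p[:2]-H;print(np.hypot(*r),np.rad2deg(np.arctan2(r[1],r[0]))%360)
cv2.imwrite("pics/s7.png",s)
```

```text
30.8 [0.4912 0.1218 0.0452] 59.08 [-2.  -0.1  0.9] 0.17070246010199255
top 89 [0.5292 0.2241 0.1954] tool X,Y 0.1073 0.0199
   bay 0.0021 -0.0046
scene 71 [0.531  0.2174 0.1952] tool X,Y 0.1024 0.0149
   bay -0.0048 -0.0047
0.11409995358077336 202.7171015706046
```

Call:
play_rows(
  increments=[
    [230,[-0.002,0.006,0],0],
    [230,[-0.0035,0.011,0],0],
    [230,[-0.0043,0.015,0],0],
    [230,[-0.0048,0.018,0],0],
    [230,[-0.0053,0.0205,0],0],
    [230,[-0.0058,0.0225,0],0],
    [230,[-0.0058,0.0225,0],0],
  ],
)

```text
t: 31.68
position: [0.4884, 0.1398, 0.0451]
tool_rot: [3.138, 0.002, 1.027]
contact_force: [7.4, -12.5, -2.2]
gripper_width: 0.184
grip_force: 6.0
```

Call:
play_rows(
  increments=[
    [200,[0,0,0],0],
    [160,[0.001,-0.004,0],0],
    [150,[0.002,-0.004,0],0],
    [150,[0.002,-0.004,0],0],
    [150,[0.002,-0.004,0.03],0],
    [150,[0.002,-0.004,0.08],0],
    [150,[0.002,-0.004,0.14],0],
    [150,[-0.02,-0.05,0.18],0],
    [150,[-0.04,-0.11,0.2],0],
    [150,[-0.06,-0.17,0.2],0],
    [150,[-0.08,-0.23,0.2],0],
    [150,[-0.08,-0.25,0.2],0],
  ],
)

```text
t: 33.17
position: [0.4045, -0.1098, 0.2453]
tool_rot: [3.141, 0.002, 1.026]
contact_force: [0.2, 0.6, 0.4]
gripper_width: 0.413
grip_force: 0.0
```

Run:
```python
from h import *
im,s,p,y=lips((.53,.22))
d=viewer.get_image("top")[1];Q=cloud("top",d).reshape(-1,3);k=(Q[:,2]>.06)&(Q[:,2]<.1)&(np.hypot(Q[:,0]-.488,Q[:,1]-.138)<.03);print("peg",k.sum(),Q[k].mean(0))
cv2.imwrite("pics/c8.png",np.hstack([cv2.resize(im[160:250,210:310],(433,390)),cv2.resize(s[100:210,300:400],(355,390))]))
```

```text
33.27 [ 0.4055 -0.1098  0.2452] 58.74 [0.2 0.6 0.7] 0.4124716150120243
top 110 [0.5287 0.2217 0.1951] tool X,Y 0.3473 0.0667
   bay -0.0001 -0.0034
scene 68 [0.5305 0.2176 0.195 ] tool X,Y 0.3448 0.063
   bay -0.0045 -0.0043
peg 28 [0.48621311 0.14117355 0.08071782]
```

View pics/c8.png

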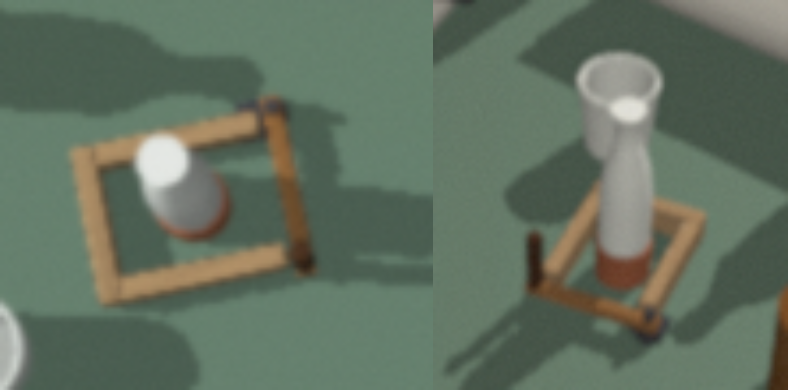

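The vase stands upright at the bay's centre, the bar is against its stop (peg at crop (300,258)), and the arm is clear of everything.

```bash
python3 -c "
from rig import env
print(env.sign_off())"
```

```text
the job is handed in; nothing more can be done
None
```

I opened the bar, pushed the vase by its clay foot with the scraper's blade until it stood upright at the bay's centre, shut the bar against its stop, and handed the job in at about 33 s; the scraper is left on open table, about 0.14 m from where it lay.

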